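Clamp a reader module in the test jig to the set force

ROBOT

A 6-joint arm with a two-finger parallel gripper is mounted at the origin on the work surface. World frame = base frame: x ahead of the robot, y to its left, z up, the work surface at z = 0. Lengths are in m, angles in rad, forces in N, time in s.
With the tool pointing down it reaches from about 0.25 to 0.85 m from the base axis. Payload 12.5 kg.
Tool frame: the origin (TCP) lies at the very end of the fingers, on their centre line; the grasp point (between the pads) lies 19 mm behind it; x points along the fingers, z is the direction in which the jaws open and shut, and the axes are right-handed (so a half turn about x gives the same grasp; the last joint's range is limited). The gripper opens to 93 mm and grips with 3 to 60 N. Pads are 15 mm wide; open, the fingers measure 128 mm over their backs; the gripper's body (75 mm by 188 mm) begins 65 mm behind the grasp point.
Start: joints at [1.025, 0.351, 1.652, -0, 1.139, -0.085], TCP at [0.245, 0.493, 0.219] pointing down, gripper open.
Joint ranges: [-2.75, 2.75], [-0.79, 2.1], [0.01, 2.65], [-1.57, 4.71], [0.07, 3.14], [-2.87, 2.87]. Speed limits (rad/s): [2.22, 2.22, 2.79, 3.14, 3.14, 3.14].

INTERFACE

Orientations are given as a unit quaternion [w, x, y, z].
In Python, from rig import r, camera, camera_params, job gives the robot as it stands.
- The arm moves only by the shell command python3 -m jog 'ROWS' [OPENING] [FORCE]. ROWS is JSON, a list that holds one entry, the list of rows, each a list of 6 numbers: the shift along the tool's x, y, z as a fraction of full scale, then the turn, a rotation vector about the tool's x, y, z as a fraction of full scale. A call has 1 to 12 rows; each row shifts and turns the pose as measured when the row begins, along the tool's axes as they then stand; what a row does not reach is not made up. Full scale, the value 1, is 0.02 m for a shift and 4 degrees for a turn. A row lasts 1/8 s, in which the tool goes at most 62.5 mm and 10.7 degrees, less where a joint would pass 70% of its speed; a pose out of reach is approached as far as the arm can. A call with a number of a shift or a turn outside -1 to 1 is refused whole. A call with a gripper value outside its range is refused whole. OPENING is the closure, from -1 (fully open) to 1 (shut), set as the call begins (- or left out, the last holds). The fingers move at their own pace and stop on an object; FORCE is the grip in N (left out, the last holds). Time passes only in rows, so rows that do not move let the fingers close. It gives the time, the measured TCP pose, the force and the opening at its end, in the units of the state.
- r.state(): the state, without advancing time (a new reading comes with each control period).
- camera(name): name is "scene" or "side" or "wrist"; returns (picture, depth): 400x640x3 uint8, red, green, blue; 400x640 float32, m along the optical axis (not along the pixel's ray), 0 where there is no reading.
- camera_params(name): a dict with "K" (3x3 intrinsics, pixels), "k1" (the pictures are not rectified: a ray, as slopes to the right and down, at radius r is drawn at 1 + k1 r^2 times it, then the intrinsics apply), "eye" and "rotation" of the camera in the world. Camera axes: x right, y up, looking along -z (the intrinsics and any distortion apply to the point x, -y, -z); pixel columns grow to the right and rows downward; lengths in m; the calibration is good to about 2 mm. A picture is of the moment at which its call begins: read the wrist's pose just before it. camera_params takes no time and is no camera call; for the wrist camera it gives the pose at the moment of the call.
- job.hand_in(): hands the job in, once; it reports no verdict.
The state is a dict: "clock": time; "q": joint angles; "qd": joint speeds; "tau": joint torques, N m; "tcp_pos": TCP position; "orientation": TCP orientation; "wrist_force": force on the tool from outside, world axes, zero at the start; "ft_torque": the same for the moment, N m; "width": finger opening in m.
Only numpy, scipy, OpenCV 4.12 (cv2) and the standard library are available. Lean on these libraries where they do the work, as an engineer would, in place of code of your own. Each camera call takes 0.05 s, during which the arm holds its last target. There are 200 camera calls.

TASK

Take the black reader module out of its grey cradle, lay it flat and lengthwise in the blue channel of the test jig and slide it all the way in under the bridge until it meets the stop. Then tighten the clamp knob clockwise until the orange tab has popped fully out of the side of the bridge, stop there without overtightening, and let go, leaving it tight. Leave the other things on the bench where they are.

Things in the scene. Friction and masses are not known exactly. Their poses are not given: they have to be found in the camera images.
- module: Loose reader module: black block 60 (its x) x 44 (its y) x 36 mm high with a white label with two blue bars on top, about 0.2 kg, the same either way round. Origin: centre of its underside, z up. It starts in the cradle.
- cradle: Fixed grey cradle, 92 x 60 mm, floor 8 mm above the bench. Two cheeks, 12 mm thick and rising to 42 mm above the bench, close on the two ends (+-x) of the module, 4 mm from it, so there it can be gripped only across its 44 mm sides (along y), of which the top 36 mm stand free. Origin: centre of the underside; its x is the module's x.
- channel_open (a point): Point on the channel's floor (8 mm above the bench), on its centre line, in the middle of its open part, 135 mm before 'home'. Axes: x along the channel towards the bridge and stop, z up. The side walls run from 35 mm before this point to the bridge; the base plate reaches 20 mm farther out.
- jig: Fixed test jig, base 250 x 112 mm, with an open-topped channel 50 mm wide along its x. The blue side walls are 10 mm thick and rise to 46 mm above the bench, level with the module's top (44 mm), flared outwards over the last 10 mm: in the channel the module can be held only by its two ends, 60 mm apart. Origin: centre of the underside.
- home (a point): Centre of the module's underside when its leading end is against the steel stop (face at x = +30 mm) hidden under the bridge; on the channel floor, 8 mm above the bench; axes as channel_open. The grey bridge (104 mm wide, 56 to 68 mm above the bench) spans x = -10 to +42 mm here, so when home the module's tail sticks out 20 mm from under it.
- knob_grip (a point): On the axis of the clamp knob that stands on the bridge, 88 mm above the bench, 15 mm beyond 'home' in x. The knob is a black bar 46 (its x) x 13 (its y) mm, 72 to 97 mm above the bench; pinch it across its 13 mm. Its axes turn with the knob (z up). It does not rise or sink.
- knob (a joint): Knob angle, rad, growing clockwise seen from above (tightening); starts between 0 and 0.8, ends at 6.2. It is stiff (0.12 N m) and stays where it is left. Each rad lowers the round 26 mm clamp pad under the bridge by 2.5 mm; at 0 the pad stands 4.5 mm above the module's top, so it touches at about 1.8 rad.
- anvil (a joint): How far the steel plate that forms the channel floor under the bridge (under the whole module when home) has sunk on its spring, m. Preloaded: 12 N before it sinks at all, then 3 N per mm, solid at 0.0055. At about 0.0015 (some 17 N) it frees the tab, at about 2.6 rad of the knob; above 0.0042 the clamp is overtightened, about 1 rad past the popping of the tab.
- tab (a joint): How far the orange indicator tab stands out of the bridge, m: 0 flush, 0.012 out. A spring snaps it out at once when the set force is reached; it stays out.
- tab_tip (a point): Middle of the outer end face of the orange tab (30 mm wide, 8 mm thick, 62 mm above the bench), in the bridge's +y side face (jig axes), level with it at the start; moves towards +y of the jig.
- mat: Fixed green mat 150 (x) x 130 (y) x 3 mm high, kept clear: a free place to set the module down. Origin: centre of the underside.
- vial_tray: Bystander: fixed white tray of capped vials, 100 x 75 mm, 44 mm high. Origin: underside centre.
- bottle_a: Bystander: amber bottle, 42 mm across, 120 mm tall, blue cap. Origin: underside centre.
- bottle_b: Bystander: amber bottle, 42 mm across, 120 mm tall, orange cap. Origin: underside centre.
- jar: Bystander: jar, 52 mm across, 60 mm tall, white cap. Origin: underside centre.
- driver: Bystander: screwdriver, 170 mm long, lying.
- marker: Bystander: blue marker pen, 120 mm long, lying.
- tip_box: Bystander: open blue box 120 x 85 x 60 mm. Origin: underside centre.
There are look-alikes about, which are no part of the job. Of the things that look like the module, the largest one is meant.

How it is judged:
By the outcome, as a careful person would: the job done as asked, in the order asked, and still so for the second after the job is handed in, with the robot touching nothing.
It also fails if it takes over 72 s, if anything falls off the work surface, if the arm or the gripper's body presses on something with over 40 N, if the wrist force passes 120 N, or if a joint passes its speed limit or range.

## Working session

There is one attempt and no reset: what is moved stays moved. The work goes in short steps, Python scripts to look and compute and a shell command to move; the robot and the scene stay as the last step left them, time stands still between calls to the robot, and variables do not carry over. Pictures are saved under pics/ and viewed, about 8 in all and at most 12, crops included, and the job is handed in when it is done.

```bash
ls; mkdir -p pics
python3 - <<'E'
from rig import r,camera,camera_params
import cv2,numpy as np
for n in("scene","side"):
    p,d=camera(n); cv2.imwrite(f"pics/{n}0.png",p[:,:,::-1]); np.save(f"pics/{n}0.npy",d)
    print(n,camera_params(n))
print(r.state())
E
```

```text
pics
scene {'K': array([[441.61577689,   0.        , 322.47856026],
       [  0.        , 441.61577689, 192.68433777],
       [  0.        ,   0.        ,   1.        ]]), 'k1': 0.030925094945157983, 'eye': array([1.21723992, 0.33294883, 0.97660994]), 'rotation': array([0.49744677, 0.17736561, 0.28420551, 0.80019709])}
side {'K': array([[479.52023444,   0.        , 319.19073331],
       [  0.        , 479.52023444, 198.90864602],
       [  0.        ,   0.        ,   1.        ]]), 'k1': -0.14573997861153776, 'eye': array([0.42917796, 1.16862904, 1.23048167]), 'rotation': array([-0.05734516, -0.01685937,  0.38308893,  0.92177555])}
{'clock': 0.1, 'q': array([ 1.02540364e+00,  3.51156938e-01,  1.65233185e+00, -3.19720548e-05,
        1.13909059e+00, -8.45576008e-02]), 'qd': array([ 2.11946558e-04, -1.07757621e-04, -2.23228686e-03,  5.43289329e-05,
       -1.70419851e-03,  1.73346432e-03]), 'tau': array([ 1.13960323e-04, -4.98022342e+01, -2.85702252e+01,  6.99683558e-02,
        2.39082595e-02, -1.51988161e-05]), 'tcp_pos': array([0.24439305, 0.49239025, 0.21817992]), 'orientation': array([ 0.6006687 , -0.37276479,  0.60128133,  0.37243024]), 'wrist_force': array([ 0.04525713, -0.31620078,  0.25588908]), 'ft_torque': array([-0.00129735,  0.0567503 ,  0.0065695 ]), 'width': 0.09312303850564428}
```

View pics/scene0.png

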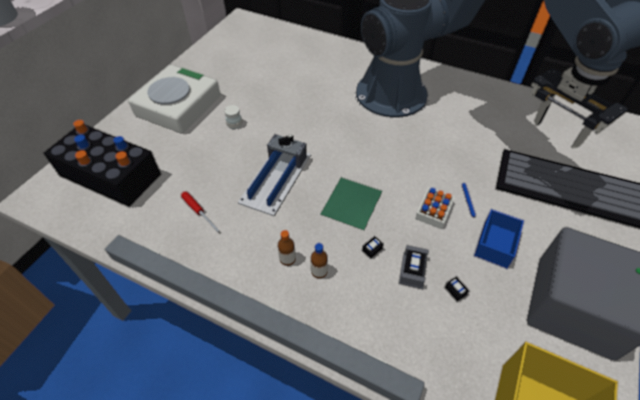

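View pics/side0.png

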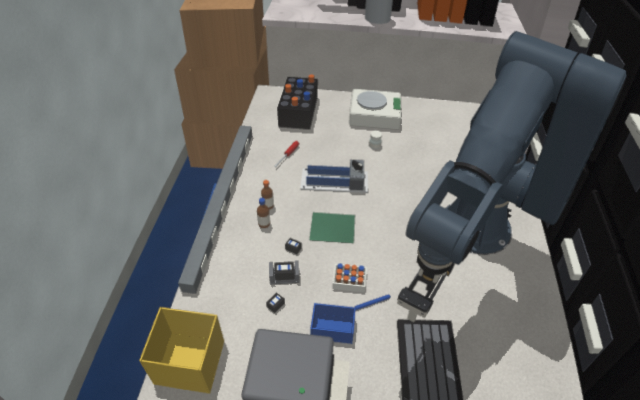

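Scene picture: look-alikes are at (373,246), (414,262, in the grey cradle) and (457,288). The one in the cradle looks largest, so I choose that one. The jig is at about (275,175) with its bridge at (287,150), the bottles at (287,248) and (319,261), and the mat at (352,203). The side view agrees: module at (285,270), jig at (335,178).

```bash
cat > h.py <<'E'
import numpy as np,cv2
from scipy.spatial.transform import Rotation as R
from rig import camera_params
def cam(n):
    c=camera_params(n); q=c["rotation"]; return c["K"],c["k1"],np.array(c["eye"]),R.from_quat([q[1],q[2],q[3],q[0]]).as_matrix()
def rays(n,uv,c=None):
    K,k,e,M=c or cam(n); uv=np.atleast_2d(np.array(uv,float))
    p=cv2.undistortPoints(uv[:,None],K,np.array([k,0,0,0.]))[:,0]
    return e,np.c_[p[:,0],-p[:,1],-np.ones(len(p))]@M.T
def onz(n,uv,z,c=None):
    e,d=rays(n,uv,c); return e+d*((z-e[2])/d[:,2])[:,None]
def ondepth(n,uv,dep,c=None):
    e,d=rays(n,uv,c); return e+d*np.atleast_1d(dep)[:,None]
def cloud(n,dep,c=None):
    v,u=np.nonzero(dep>0); return np.c_[u,v],ondepth(n,np.c_[u,v],dep[v,u],c)
def proj(n,P,c=None):
    K,k,e,M=c or cam(n); a=(np.atleast_2d(P)-e)@M; return cv2.projectPoints(a*[1,-1,-1],np.zeros(3),np.zeros(3),K,np.array([k,0,0,0.]))[0][:,0]
E
python3 - <<'E'
import cv2,numpy as np
from h import *
a=cv2.imread("pics/scene0.png");b=cv2.imread("pics/side0.png")
rs=lambda i,x,y:cv2.resize(i[y:y+50,x:x+66],(396,300),interpolation=cv2.INTER_CUBIC)
top=np.hstack([rs(a,383,237),rs(b,252,246)])
j=lambda i,x,y,w,h:cv2.resize(i[y:y+h,x:x+w],(396,300),interpolation=cv2.INTER_CUBIC)
bot=np.hstack([j(a,218,128,114,86),j(b,285,146,100,76)])
cv2.imwrite("pics/crop1.png",np.vstack([top,bot]))
for n in("scene","side"):
    d=np.load(f"pics/{n}0.npy"); uv,P=cloud(n,d)
    box=(P[:,0]>.25)&(P[:,0]<.9)&(abs(P[:,1])<.6)
    print(n,'table z',np.median(P[box,2]))
E
```

```text
scene table z 0.0015086125385997962
side table z 0.0027517091165931706
```

View pics/crop1.png

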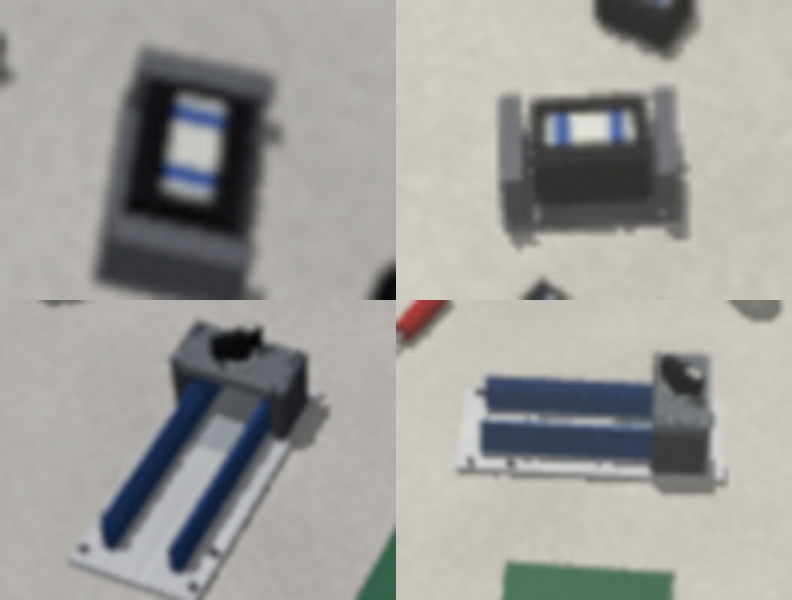

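The crop confirms a large module with white label and two blue bars sitting in the cradle. The jig opens away from the bridge and its knob is on top. Next I turn these pixels into positions.

Run:
```python
from h import *
np.set_printoptions(precision=4,suppress=True)
A=lambda p:[((x+.5)/6+383-.5,(y+.5)/6+237-.5) for x,y in p]
B=lambda p:[((x-396+.5)/6+252-.5,(y+.5)/6+246-.5) for x,y in p]
C=lambda p:[((x+.5)*114/396+218-.5,(y-300+.5)*86/300+128-.5) for x,y in p]
D=lambda p:[((x-396+.5)*100/396+285-.5,(y-300+.5)*76/300+146-.5) for x,y in p]
print('bars',onz('scene',A([(200,112),(188,178)]),.044),onz('side',B([(561,129),(620,125)]),.044))
print('module top',onz('scene',A([(150,80),(247,103),(235,232),(125,212)]),.044))
print('side top',onz('side',B([(531,99),(647,97),(652,156),(534,159)]),.044))
print('bridge',onz('scene',C([(200,322),(307,353),(278,397),(173,358)]),.068))
print('bridge side',onz('side',D([(655,354),(709,354),(708,430),(652,428)]),.068))
print('base end scene',onz('scene',C([(70,560),(200,598)]),.008),'side',onz('side',D([(476,388),(458,470)]),.008))
for n in('scene','side'):
    d=np.load(f"pics/{n}0.npy");uv,P=cloud(n,d)
    for nm,(x0,x1,y0,y1),(z0,z1) in(('br',(.3,.8,-.5,0),(.063,.073)),('kn',(.3,.8,-.5,0),(.09,.102)),('wall',(.3,.8,-.5,0),(.041,.049)),('mod',(.4,.9,.0,.4),(.04,.047))):
        m=(P[:,0]>x0)&(P[:,0]<x1)&(P[:,1]>y0)&(P[:,1]<y1)&(P[:,2]>z0)&(P[:,2]<z1)
        if m.sum()>4:
            q=P[m]; l,cn=0,q[:,:2].astype(np.float32); print(n,nm,m.sum(),cv2.minAreaRect(cn),q[:,2].mean())
```

```text
bars [[0.6114 0.2894 0.044 ]
 [0.6426 0.2948 0.044 ]] [[0.6423 0.2958 0.044 ]
 [0.6127 0.2893 0.044 ]]
module top [[0.606  0.2662 0.044 ]
 [0.5988 0.3051 0.044 ]
 [0.6574 0.3191 0.044 ]
 [0.6682 0.2775 0.044 ]]
side top [[0.6611 0.2788 0.044 ]
 [0.6018 0.2696 0.044 ]
 [0.5934 0.3066 0.044 ]
 [0.6526 0.3164 0.044 ]]
bridge [[ 0.4138 -0.2186  0.068 ]
 [ 0.4064 -0.1193  0.068 ]
 [ 0.4621 -0.117   0.068 ]
 [ 0.4614 -0.2171  0.068 ]]
bridge side [[ 0.4629 -0.2156  0.068 ]
 [ 0.4119 -0.2227  0.068 ]
 [ 0.4072 -0.1151  0.068 ]
 [ 0.458  -0.111   0.068 ]]
base end scene [[ 0.6442 -0.2104  0.008 ]
 [ 0.6308 -0.0985  0.008 ]] side [[ 0.6342 -0.2121  0.008 ]
 [ 0.6346 -0.0949  0.008 ]]
scene br 548 ((0.5617834329605103, -0.2618993818759918), (0.42827028036117554, 0.49692487716674805), 3.748927116394043) 0.06836492577759591
scene kn 515 ((0.5994335412979126, -0.2641397714614868), (0.34347477555274963, 0.49996593594551086), 4.856560707092285) 0.09805977545570722
scene wall 386 ((0.5666719079017639, -0.2634231448173523), (0.4188515543937683, 0.496070921421051), 3.8022117614746094) 0.04492158195888695
scene mod 979 ((0.6763684749603271, 0.17198051512241364), (0.5131266713142395, 0.3699524402618408), 10.248695373535156) 0.04387028440752591
side br 277 ((0.5492505431175232, -0.2744920551776886), (0.41214513778686523, 0.4685080945491791), 7.799593448638916) 0.06841270858744167
side kn 196 ((0.5967386960983276, -0.27275192737579346), (0.3295350670814514, 0.490662157535553), 7.058828830718994) 0.09685416416205955
side wall 232 ((0.5481377840042114, -0.2704629898071289), (0.4113633334636688, 0.4786733388900757), 8.229043006896973) 0.0447910954628782
side mod 628 ((0.6504706144332886, 0.1985422968864441), (0.49758079648017883, 0.3986763656139374), 0.35675084590911865) 0.043941374361147194
```

```bash
cat >> h.py <<'E'
def go(x,y,z,yaw):
    "yaw = wanted heading (deg) of jaw axis, mod 180; prints needed turn & shift (in units) with axes before/after turn"
    from rig import r
    s=r.state(); q=s["orientation"]; M=R.from_quat([q[1],q[2],q[3],q[0]]).as_matrix(); p=s["tcp_pos"]
    cur=np.degrees(np.arctan2(M[1,2],M[0,2])); dy=(yaw-cur+90)%180-90
    zt=np.array([np.cos(np.radians(cur+dy)),np.sin(np.radians(cur+dy)),0]); xt=np.array([0,0,-1.]); T=np.c_[xt,np.cross(zt,xt),zt]
    rv=R.from_matrix(M.T@T).as_rotvec(degrees=True)/4; d=np.array([x,y,z])-p
    print('t',round(s['clock'],2),'pos',p.round(4),'jaw',round(cur,2),'turn',rv.round(2),'shift now',(M.T@d/.02).round(2),'after',(T.T@d/.02).round(2),'q6',s['q'][5].round(2),'F',s['wrist_force'].round(1),'w',s['width'].round(4))
E
python3 - <<'E'
from h import *
go(.628,.292,.22,101)
go(.451,-.166,.22,93)
c=cam('wrist'); from rig import r
s=r.state();q=s["orientation"]; M=R.from_quat([q[1],q[2],q[3],q[0]]).as_matrix()
print('cam in tool',M.T@(c[2]-s['tcp_pos']),'look',M.T@-c[3][:,2],'right',M.T@c[3][:,0],c[0],M)
E
```

```text
Traceback (most recent call last):
  File "h.py", line 25, in go
    print('t',round(s['clock'],2),'pos',p.round(4),'jaw',round(cur,2),'turn',rv.round(2),'shift now',(M.T@d/.02).round(2),'after',(T.T@d/.02).round(2),'q6',s['q'][5].round(2),'F',s['wrist_force'].round(1),'w',s['width'].round(4))
                                                                                                                                                                                                                 ^^^^^^^^^^^^^^^^
AttributeError: 'float' object has no attribute 'round'
```

```bash
sed -i "s/s\['width'\].round(4)/round(s['width'],4)/" h.py
python3 - <<'E'
from h import *
go(.628,.292,.22,101)
go(.451,-.166,.22,93)
c=cam('wrist'); from rig import r
s=r.state();q=s["orientation"]; M=R.from_quat([q[1],q[2],q[3],q[0]]).as_matrix()
print('cam in tool',M.T@(c[2]-s['tcp_pos']),'look',M.T@-c[3][:,2],'right',M.T@c[3][:,0],M)
E
```

```text
t 0.1 pos [0.2444 0.4924 0.2182] jaw 63.6 turn [-9.35 -0.01 -0.01] shift now [ -0.09 -21.64  -0.45] after [ -0.09 -16.92 -13.5 ] q6 -0.08 F [ 0.  -0.3  0.3] w 0.0931
t 0.1 pos [0.2444 0.4924 0.2182] jaw 63.6 turn [-7.35 -0.01 -0.  ] shift now [ -0.07 -23.89 -24.89] after [ -0.09  -8.59 -33.42] q6 -0.08 F [ 0.  -0.3  0.3] w 0.0931
cam in tool [-0.16533745  0.07327976 -0.00039277] look [ 0.96373916 -0.26684421  0.00099797] right [-9.19934636e-04  4.17448186e-04  9.99999490e-01] [[-4.87040898e-04 -8.95687392e-01  4.44683999e-01]
 [-8.58637500e-04  4.44684262e-01  8.95686982e-01]
 [-9.99999513e-01  5.44138353e-05 -9.85650205e-04]]
```

```bash
python3 -m jog '[[[0,-1,0,-0.94,0,0],[0,-1,0,-0.94,0,0],[0,-1,-0.2,-0.94,0,0],[0,-1,-0.3,-0.94,0,0],[0,-1,-0.4,-0.94,0,0],[0,-1,-0.5,-0.94,0,0],[0,-1,-0.5,-0.94,0,0],[0,-1,-0.6,-0.94,0,0],[0,-1,-0.6,-0.94,0,0],[0,-1,-0.7,-0.94,0,0],[0,-1,-0.8,0,0,0],[0,-1,-0.8,0,0,0]]]'; python3 -c "
from h import *
go(.628,.292,.18,101)"
```

```text
clock: 1.6
tcp_pos: [0.4859, 0.3591, 0.2139]
orientation: [0.439, -0.552, 0.445, 0.552]
wrist_force: [0.4, -0.1, -0.0]
width: 0.0929
t 1.6 pos [0.4859 0.3591 0.2139] jaw 102.64 turn [ 0.41 -0.07 -0.11] shift now [ 1.67 -6.21 -4.82] after [ 1.7  -6.33 -4.65] q6 -1.23 F [ 0.4 -0.1 -0. ] w 0.0929
```

```bash
python3 -m jog '[[[0.2,-0.9,-0.7,0.4,0,-0.1],[0.2,-0.9,-0.7,0,0,0],[0.3,-0.9,-0.7,0,0,0],[0.3,-0.9,-0.7,0,0,0],[0.3,-0.9,-0.7,0,0,0],[0.3,-0.9,-0.7,0,0,0],[0.1,-0.9,-0.5,0,0,0],[0,0,0,0,0,0],[0,0,0,0,0,0]]]'; python3 -c "
from h import *
from rig import camera
go(.628,.292,.18,101)
p,d=camera('wrist');cv2.imwrite('pics/w1.png',p[:,:,::-1]);np.save('pics/w1.npy',d)
import pickle;pickle.dump(cam('wrist'),open('pics/w1.pk','wb'))"
```

```text
clock: 2.72
tcp_pos: [0.6368, 0.2851, 0.1749]
orientation: [-0.448, 0.546, -0.453, -0.544]
wrist_force: [0.4, 0.8, 0.0]
width: 0.0931
t 2.73 pos [0.6368 0.2851 0.1749] jaw 100.83 turn [-0.04 -0.08 -0.05] shift now [-0.26  0.37  0.42] after [-0.25  0.37  0.42] q6 -1.4 F [0.4 0.8 0. ] w 0.0931
```

View pics/w1.png

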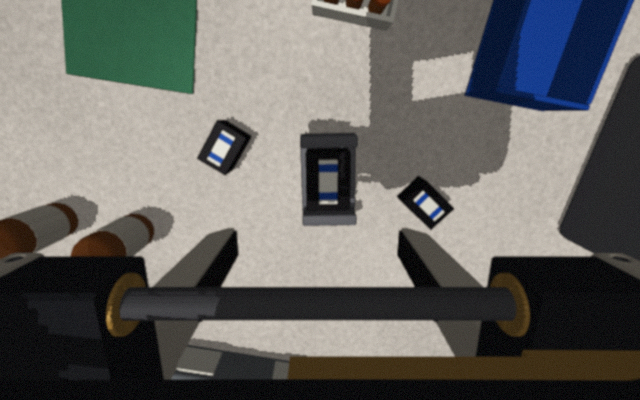

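Wrist view: the cradle module's label centre is at about (328,182), with blue bars at (328,168) and (328,197). The small look-alikes sit at (224,147) and (428,203).

Run:
```python
from h import *; import pickle
c=pickle.load(open('pics/w1.pk','rb'))
np.set_printoptions(precision=4,suppress=True)
p=cv2.imread('pics/w1.png').astype(int); d=np.load('pics/w1.npy')
uv,P=cloud('wrist',d,c)
# blue bars/label: colour masks within cradle window
w=p[135:225,300:357]; v,u=np.nonzero((w.sum(2)>300)|((w[...,0]-w[...,2])>40)); u+=300;v+=135
k=(u>312)&(u<346)&(v>148)&(v<218); r_=cv2.minAreaRect(np.c_[u,v][k].astype(np.float32)); print('label px',r_)
L=onz('wrist',cv2.boxPoints(r_),.044,c); print(L,L.mean(0))
e1=L[1]-L[0];e2=L[2]-L[1];print(np.linalg.norm(e1),np.linalg.norm(e2)); e=e1 if e1@e1>e2@e2 else e2; print('x dir',np.degrees(np.arctan2(e[1],e[0])))
m=(uv[:,0]>295)&(uv[:,0]<362)&(uv[:,1]>125)&(uv[:,1]<230)&(P[:,2]>.037)
print('tops cradle+mod',cv2.minAreaRect(P[m,:2].astype(np.float32)),P[m,2].mean())
mat=(p[...,1]-p[...,2]>20)&(p[...,1]-p[...,0]>8); 
print('mat pts',[onz('wrist',[q],.003,c)[0] for q in((66,73),(194,93),(62,0),(196,0))])
```

```text
label px ((328.0, 189.0), (56.0, 18.0), 90.0)
[[0.6102 0.2804 0.044 ]
 [0.6069 0.2975 0.044 ]
 [0.6628 0.3092 0.044 ]
 [0.6663 0.2912 0.044 ]] [0.6365 0.2946 0.044 ]
0.017376980436553308 0.05711504735070124
x dir 11.82428100411309
tops cradle+mod ((0.6299332976341248, 0.29388105869293213), (0.09185110777616501, 0.05578489974141121), 12.151480674743652) 0.042835747795230035
mat pts [array([0.5768, 0.0108, 0.003 ]), array([0.5713, 0.1406, 0.003 ]), array([0.5104, 0.0089, 0.003 ]), array([0.4857, 0.1355, 0.003 ])]
```

```bash
python3 -m jog '[[[0.7,0.1,0.2,-0.1,-0.1,0],[0.9,0.1,0.2,-0.1,0,0],[0.9,0.1,0.1,0,0,0],[0.9,0,0,0,0,0],[0,0,0,0,0,0]]]' -0.5; python3 -c "
from h import *
go(.629,.2935,.012,102)"
```

```text
clock: 3.4
tcp_pos: [0.6259, 0.2952, 0.101]
orientation: [0.445, -0.547, 0.447, 0.551]
wrist_force: [0.0, -0.7, 0.6]
width: 0.0697
t 3.4 pos [0.6259 0.2952 0.101 ] jaw 101.81 turn [-0.05  0.02 -0.09] shift now [ 4.45 -0.16 -0.12] after [ 4.45 -0.14 -0.12] q6 -1.41 F [ 0.  -0.7  0.6] w 0.0697
```

```bash
python3 -m jog '[[[0.9,-0.1,-0.1,0,0,-0.1],[0.9,0,0,0,0,0],[0.9,0,0,0,0,0],[0.8,0,0,0,0,0],[0.4,0,0,0,0,0],[0.3,0,0,0,0,0],[0,0,0,0,0,0]]]'; python3 -c "
from h import *
go(.629,.2935,.012,102)"
```

```text
clock: 4.28
tcp_pos: [0.6296, 0.2942, 0.0139]
orientation: [-0.447, 0.549, -0.445, -0.549]
wrist_force: [0.1, 0.2, 0.2]
width: 0.0694
t 4.28 pos [0.6296 0.2942 0.0139] jaw 101.79 turn [-0.05  0.03  0.05] shift now [ 0.09  0.04 -0.03] after [ 0.09  0.04 -0.03] q6 -1.41 F [0.1 0.2 0.2] w 0.0694
```

```bash
python3 -m jog '[[[0,0,0,0,0,0],[0,0,0,0,0,0],[0,0,0,0,0,0],[0,0,0,0,0,0],[0,0,0,0,0,0]]]' 1 25;python3 -m jog '[[[-0.3,0,0,0,0,0],[-0.6,0,0,0,0,0],[-0.9,0,0,0,0,0],[-0.9,0,0,0,0,0],[-0.9,0,0,0,0,0],[0,0,0,0,0,0]]]'; python3 -c "
from h import *
go(.50,.075,.085,93)
go(.451,-.166,.1,3)"
```

```text
clock: 4.9
tcp_pos: [0.6303, 0.2945, 0.0153]
orientation: [-0.448, 0.549, -0.444, -0.548]
wrist_force: [-0.4, -0.0, -1.1]
width: 0.0438
clock: 5.65
tcp_pos: [0.6304, 0.2944, 0.0939]
orientation: [-0.449, 0.55, -0.443, -0.548]
wrist_force: [-0.2, -0.1, -3.3]
width: 0.044
t 5.65 pos [0.6304 0.2944 0.0939] jaw 101.8 turn [2.2  0.05 0.1 ] shift now [ 0.36  8.63 -9.41] after [  0.45   7.08 -10.62] q6 -1.41 F [-0.2 -0.1 -3.3] w 0.044
t 5.65 pos [0.6304 0.2944 0.0939] jaw 101.8 turn [-20.3   -0.04   0.11] shift now [ -0.46  13.48 -20.7 ] after [-0.3  22.52 10.16] q6 -1.41 F [-0.2 -0.1 -3.3] w 0.044
```

```bash
python3 -m jog '[[[0,0.7,-0.9,0.2,0,0],[0,0.7,-0.95,0.2,0,0],[0,0.7,-0.95,0.2,0,0],[0,0.7,-0.95,0.2,0,0],[0,0.7,-0.95,0.2,0,0],[0.1,0.7,-0.95,0.2,0,0],[0.1,0.7,-0.95,0.2,0,0],[0.1,0.7,-0.95,0.2,0,0],[0.1,0.7,-0.95,0.2,0,0],[0.1,0.7,-0.95,0.2,0,0],[0,0.2,-0.5,0.1,0,0],[0,0,0,0,0,0]]]'; python3 -c "
from h import *
go(.50,.075,.012,93.4)"
```

```text
clock: 7.15
tcp_pos: [0.5089, 0.0707, 0.0789]
orientation: [0.487, -0.513, 0.485, 0.514]
wrist_force: [-0.3, -0.4, -2.8]
width: 0.044
t 7.15 pos [0.5089 0.0707 0.0789] jaw 93.15 turn [-0.06  0.05  0.02] shift now [3.34 0.44 0.23] after [3.34 0.43 0.24] q6 -1.58 F [-0.3 -0.4 -2.8] w 0.044
```

```bash
python3 -m jog '[[[0.7,0,0,0,0,0],[0.9,0,0,0,0,0],[0.9,0,0,0,0,0],[0.5,0,0,0,0,0],[0.2,0,0,0,0,0],[0.1,0,0,0,0,0],[0.05,0,0,0,0,0]]]'; python3 -c "
from h import *
go(.50,.075,.0103,93.4)"
```

```text
clock: 8.02
tcp_pos: [0.5109, 0.0735, 0.0097]
orientation: [0.486, -0.514, 0.484, 0.515]
wrist_force: [-4.9, -2.2, 8.2]
width: 0.0439
t 8.03 pos [0.5109 0.0735 0.0097] jaw 93.38 turn [-0.01  0.04  0.04] shift now [-0.03  0.54  0.11] after [-0.03  0.54  0.11] q6 -1.58 F [-4.9 -2.2  8.2] w 0.0439
```

```bash
python3 -m jog '[[[0,0,0,0,0,0],[0,0,0,0,0,0],[0,0,0,0,0,0],[-0.8,0,0,0,0,0],[-0.9,0,0,0,0,0],[-0.9,0,0,0,0,0],[-0.9,0,0,0.9,0,0],[0,0,0,1,0,0],[0,0,0,1,0,0],[0,0,0,1,0,0],[0,0,0,1,0,0],[0,0,0,1,0,0]]]' -1
python3 -m jog '[[[0,0,0,1,0,0],[0,0,0,1,0,0],[0,0,0,1,0,0],[0,0,0,1,0,0],[0,0,0,1,0,0],[0,0,0,1,0,0],[0,0,0,1,0,0],[0,0,0,1,0,0],[0,0,0,1,0,0],[0,0,0,1,0,0],[0,0,0,1,0,0],[0,0,0,1,0,0]]]'
python3 -m jog '[[[0,0,0,1,0,0],[0,0,0,1,0,0],[0,0,0,1,0,0],[0,0,0,1,0,0],[0,0,0,0,0,0]]]'; python3 -c "
from h import *
from rig import camera
go(.511,.0735,.012,3.4)
p,d=camera('wrist');cv2.imwrite('pics/w2.png',p[:,:,::-1])
import pickle;pickle.dump(cam('wrist'),open('pics/w2.pk','wb'))"
```

```text
clock: 9.52
tcp_pos: [0.5136, 0.0738, 0.0921]
orientation: [0.587, -0.402, 0.578, 0.399]
wrist_force: [-0.5, 0.3, -0.3]
width: 0.093
clock: 11.02
tcp_pos: [0.5156, 0.074, 0.1052]
orientation: [0.705, -0.119, 0.688, 0.119]
wrist_force: [0.1, 0.7, 0.6]
width: 0.0932
clock: 11.65
tcp_pos: [0.5164, 0.0741, 0.1105]
orientation: [0.717, -0.017, 0.697, 0.019]
wrist_force: [0.2, -0.3, 0.1]
width: 0.0929
t 11.65 pos [0.5164 0.0741 0.1105] jaw 2.9 turn [-0.12  0.41 -0.04] shift now [ 4.91 -0.03 -0.41] after [ 4.92 -0.01 -0.27] q6 -0.0 F [ 0.2 -0.3  0.1] w 0.0929
```

View pics/w2.png

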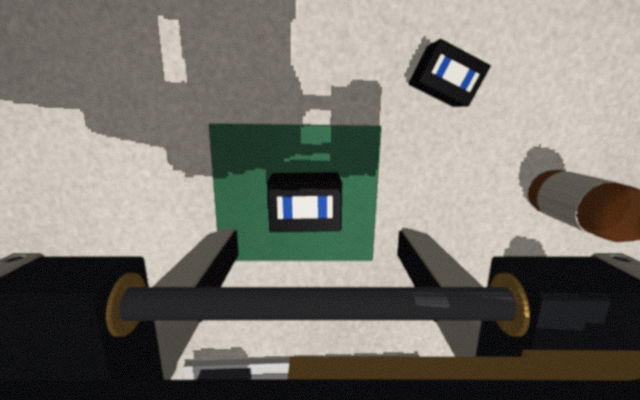

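The module lies flat and square on the mat, with its label centre at (305,207). I check that against its expected position, then grip it by the ends.

```bash
python3 -c "
from h import *;import pickle
c=pickle.load(open('pics/w2.pk','rb'));print(onz('wrist',[(305,207),(288,207.5),(322,207)],.039,c))"
python3 -m jog '[[[0.6,0,-0.1,-0.1,0.4,0],[0.9,0,-0.1,0,0,0],[0.9,0,-0.1,0,0,0],[0.9,0,0,0,0,0],[0,0,0,0,0,0]]]';python3 -c "
from h import *
go(.511,.0735,.012,3.4)"
```

```text
[[0.50906117 0.07284536 0.039     ]
 [0.49547974 0.07184655 0.039     ]
 [0.52270172 0.07342747 0.039     ]]
clock: 12.32
tcp_pos: [0.5098, 0.0739, 0.0407]
orientation: [0.705, -0.022, 0.709, 0.024]
wrist_force: [0.7, 0.9, 0.6]
width: 0.0927
t 12.32 pos [0.5098 0.0739 0.0407] jaw 3.76 turn [ 0.09 -0.09 -0.04] shift now [ 1.43 -0.03  0.07] after [ 1.43 -0.02  0.06] q6 -0.02 F [0.7 0.9 0.6] w 0.0927
```

```bash
python3 -m jog '[[[0.8,0,0,0.1,-0.1,0],[0.6,0,0,0,0,0],[0,0,0,0,0,0]]]'
python3 -m jog '[[[0,0,0,0,0,0],[0,0,0,0,0,0],[0,0,0,0,0,0],[0,0,0,0,0,0]]]' 1 25
python3 -m jog '[[[-0.4,0,0,0,0,0],[-0.9,0,0,0,0,0],[-1,0,0,0,0,0],[-1,0,0,0,0,0],[-1,0,0,0,0,0],[-1,0,0,0,0,0],[-1,0,0,0,0,0],[0,0,0,0,0,0]]]';python3 -c "
from h import *
go(.586,-.158,.15,3.4)"
```

```text
clock: 12.7
tcp_pos: [0.5105, 0.074, 0.0127]
orientation: [0.707, -0.02, 0.707, 0.022]
wrist_force: [-0.1, 0.4, -0.1]
width: 0.0931
clock: 13.2
tcp_pos: [0.5112, 0.0741, 0.0141]
orientation: [0.708, -0.02, 0.706, 0.023]
wrist_force: [-1.0, 0.2, -1.6]
width: 0.0597
clock: 14.2
tcp_pos: [0.51, 0.0736, 0.1463]
orientation: [0.707, -0.02, 0.706, 0.023]
wrist_force: [-0.0, 0.4, -3.3]
width: 0.0596
t 14.2 pos [0.51   0.0736 0.1463] jaw 3.49 turn [ 0.02  0.02 -0.04] shift now [ -0.22 -11.79   3.09] after [ -0.19 -11.79   3.11] q6 -0.01 F [-0.   0.4 -3.3] w 0.0596
```

```bash
python3 -m jog '[[[0,-0.6,0.1,0,0,0],[0,-1,0.1,0,0,0],[0,-1,0.1,0,0,0],[0,-1,0.1,0,0,0],[0,-1,0.1,0,0,0],[0,-1,0.1,0,0,0],[0,-0.4,0,0,0,0],[0,0,0,0,0,0],[0,0,0,0,0,0]]]';python3 -c "
from h import *
from rig import camera
go(.586,-.158,.15,3.4)
p,d=camera('wrist');cv2.imwrite('pics/w3.png',p[:,:,::-1]);np.save('pics/w3.npy',d)
import pickle;pickle.dump(cam('wrist'),open('pics/w3.pk','wb'))"
```

```text
clock: 15.32
tcp_pos: [0.5264, -0.0528, 0.1387]
orientation: [0.703, -0.02, 0.71, 0.023]
wrist_force: [0.4, 0.7, -1.7]
width: 0.0598
t 15.32 pos [ 0.5264 -0.0528  0.1387] jaw 3.45 turn [ 0.01 -0.14 -0.07] shift now [-0.62 -5.43  2.65] after [-0.57 -5.43  2.66] q6 -0.25 F [ 0.4  0.7 -1.7] w 0.0598
```

View pics/w3.png

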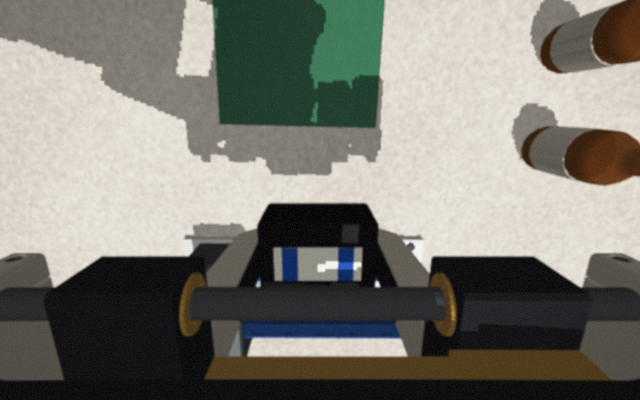

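Gripper hides the jig from this side (the camera sees only the +y side), so I pass over the jig and look back from y ≈ -0.28.

```bash
python3 -m jog '[[[-0.2,-0.6,0,0,-0.1,0],[-0.2,-1,0,0,0,0],[-0.2,-1,0,0,0,0],[-0.1,-1,0,0,0,0],[0,-1,0,0,0,0],[0,-1,0,0,0,0],[0,-1,0,0,0,0],[0,-1,0,0,0,0],[0,-1,0,0,0,0],[0,-1,0,0,0,0],[0,-1,0,0,0,0],[0,-1,0,0,0,0]]]';python3 -m jog '[[[0,0,0,0,0,0],[0,0,0,0,0,0]]]';python3 -c "
from h import *
from rig import camera
go(.586,-.158,.15,3.4)
p,d=camera('wrist');cv2.imwrite('pics/w4.png',p[:,:,::-1]);np.save('pics/w4.npy',d)
cv2.imwrite('pics/w4c.png',cv2.resize(p[80:260,170:440,::-1],(800,533),interpolation=cv2.INTER_CUBIC))
import pickle;pickle.dump(cam('wrist'),open('pics/w4.pk','wb'))"
```

```text
clock: 16.88
tcp_pos: [0.5416, -0.2999, 0.1529]
orientation: [0.706, -0.021, 0.707, 0.023]
wrist_force: [-0.5, -0.3, -3.4]
width: 0.06
clock: 17.12
tcp_pos: [0.5414, -0.3014, 0.1526]
orientation: [0.706, -0.02, 0.707, 0.023]
wrist_force: [-0.5, 0.1, -1.9]
width: 0.0599
t 17.12 pos [ 0.5414 -0.3014  0.1526] jaw 3.49 turn [ 0.02 -0.02 -0.06] shift now [0.15 7.02 2.66] after [0.13 7.02 2.65] q6 -0.65 F [-0.5  0.1 -1.9] w 0.0599
```

View pics/w4.png

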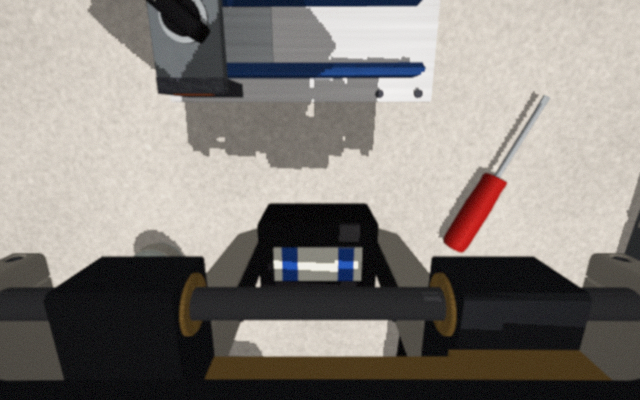

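Run:
```python
from h import *; import pickle
np.set_printoptions(precision=4,suppress=True)
c=pickle.load(open('pics/w4.pk','rb')); d=np.load('pics/w4.npy'); p=cv2.imread('pics/w4.png').astype(int)
uv,P=cloud('wrist',d,c); J=(uv[:,1]<130)&(uv[:,0]>140)&(uv[:,0]<445)
def rect(nm,m):
    if m.sum()>5: print(nm,m.sum(),cv2.minAreaRect(P[m,:2].astype(np.float32)),P[m].min(0),P[m].max(0))
z=P[:,2]
blue=(p[...,0]-p[...,2]>35)[uv[:,1],uv[:,0]]
rect('near wall',J&(z>.042)&(z<.05)&blue&(uv[:,1]>40)&(uv[:,0]>230)); rect('far wall',J&(z>.042)&(z<.05)&blue&(uv[:,1]<30)&(uv[:,0]>230))
rect('bridge top',J&(z>.064)&(z<.072)); rect('knob',J&(z>.09)&(z<.103))
print('base z',np.median(z[J&(uv[:,0]>380)&(uv[:,0]<430)&(uv[:,1]>20)&(uv[:,1]<55)]))
print('base end',onz('wrist',[(439,5),(432,98)],.008,c),'base edge',onz('wrist',[(250,101),(430,101)],.008,c))
for u in(260,300,340,380): print(u,'rows blue',[v for v in range(0,95) if p[v,u,0]-p[v,u,2]>35])
```

```text
near wall 1291 ((0.5432184338569641, -0.19289308786392212), (0.1593831479549408, 0.005876423325389624), 3.5205371379852295) [ 0.4638 -0.2005  0.042 ] [ 0.6229 -0.1853  0.0477]
bridge top 5078 ((0.437171995639801, -0.18923072516918182), (0.053379688411951065, 0.06456463038921356), 3.528146743774414) [ 0.4096 -0.2224  0.064 ] [ 0.4655 -0.1558  0.072 ]
knob 1023 ((0.4410170614719391, -0.17228421568870544), (0.013291644863784313, 0.03733748197555542), 54.45366287231445) [ 0.4223 -0.1867  0.09  ] [ 0.4584 -0.1649  0.0972]
base z 0.007411085487737945
base end [[ 0.6396 -0.1307  0.008 ]
 [ 0.6461 -0.2091  0.008 ]] base edge [[ 0.4722 -0.2225  0.008 ]
 [ 0.6446 -0.212   0.008 ]]
260 rows blue [2, 4, 64, 65, 66, 67, 68, 69, 70, 71, 72, 73, 74, 75, 76]
300 rows blue [0, 2, 3, 64, 65, 66, 67, 68, 69, 70, 71, 72, 73, 74, 75]
340 rows blue [0, 1, 2, 3, 4, 63, 64, 65, 66, 67, 68, 69, 70, 71, 72, 73, 74, 75, 76]
380 rows blue [0, 1, 2, 3, 4, 63, 64, 65, 66, 67, 68, 69, 70, 71, 72, 73, 74, 75, 76]
```

Run:
```python
from h import *; import pickle
np.set_printoptions(precision=4,suppress=True)
c=pickle.load(open('pics/w4.pk','rb')); d=np.load('pics/w4.npy')
a=np.radians(3.5); f=lambda X:np.c_[X[:,0]*np.cos(a)+X[:,1]*np.sin(a),-X[:,0]*np.sin(a)+X[:,1]*np.cos(a)]
print('wall edges (s,l)',f(onz('wrist',[(340,62.5),(340,76.5),(340,4.5),(380,62.5),(380,76.5),(424,69)],[.046]*1 and .046,c)))
uv,P=cloud('wrist',d,c);z=P[:,2]
b=(uv[:,1]<110)&(uv[:,0]>140)&(uv[:,0]<250)&(z>.065)&(z<.071);F=f(P[b]);print('bridge s,l pct',np.percentile(F,[.5,99.5],axis=0))
k=(uv[:,1]<110)&(uv[:,0]>140)&(uv[:,0]<250)&(z>.09);print('knob px',uv[k].min(0),uv[k].max(0)); F=f(P[k]);print(F.mean(0)); w,V=np.linalg.eigh(np.cov(P[k,:2].T));print('knob dir',np.degrees(np.arctan2(V[1,1],V[0,1])))
# scene/side bridge & knob
for n,uvs in(('scene',[(275.4,134.2),(306.2,142.9),(297.9,155.6),(267.7,144.5)]),('side',[(350.3,159.6),(363.9,159.6),(363.6,178.8),(349.5,178.3)])):
    print(n,'bridge c',f(onz(n,uvs,.068)).mean(0))
m=onz('wrist',[(319,265)],.1526-.0115+.036,c);print('held label',m,'tcp sl',f(np.array([[.5414,-.3014]])),f(m))
```

```text
wall edges (s,l) [[ 0.5409 -0.2221]
 [ 0.5411 -0.2328]
 [ 0.5401 -0.1803]
 [ 0.5736 -0.2222]
 [ 0.5741 -0.2328]
 [ 0.6099 -0.2271]]
bridge s,l pct [[ 0.3991 -0.2477]
 [ 0.4513 -0.1844]]
knob px [145   0] [203  38]
[ 0.4326 -0.2018]
knob dir 151.1313052031259
scene bridge c [ 0.4253 -0.1934]
side bridge c [ 0.4232 -0.1909]
held label [[ 0.5428 -0.303   0.1771]] tcp sl [[ 0.522  -0.3339]] [[ 0.5233 -0.3356]]
```

```bash
python3 -m jog '[[[0,0.6,0.4,0,0,0],[0,1,0.4,0,0,0],[0,1,0.4,0,0,0],[0,1,0.4,0,0,0],[0.3,1,0.4,0,0,0],[0.5,1,0.4,0,0,0],[0.5,1,0.2,0,0,0],[0.5,0.6,0,0,0,0],[0,0,0,0,0,0],[0,0,0,0,0,0]]]';python3 -c "
from h import *
go(.587,-.159,.019,3.5)"
```

```text
clock: 18.42
tcp_pos: [0.5877, -0.1382, 0.1166]
orientation: [0.706, -0.022, 0.707, 0.026]
wrist_force: [-0.4, -0.8, -2.2]
width: 0.0599
t 18.43 pos [ 0.5877 -0.1382  0.1166] jaw 3.89 turn [ 0.1  -0.01 -0.07] shift now [ 4.88 -1.06 -0.1 ] after [ 4.88 -1.04 -0.1 ] q6 -0.38 F [-0.4 -0.8 -2.2] w 0.0599
```

```bash
python3 -m jog '[[[0.5,-0.6,-0.1,0.1,0,0],[0.8,-0.5,0,0,0,0],[0.7,0,0,0,0,0],[0.3,0,0,0,0,0],[0,0,0,0,0,0]]]';python3 -c "
from h import *
go(.587,-.159,.019,3.5)"
```

```text
clock: 19.05
tcp_pos: [0.5864, -0.1638, 0.0667]
orientation: [0.706, -0.019, 0.707, 0.022]
wrist_force: [-0.3, 0.2, -2.0]
width: 0.0597
t 19.05 pos [ 0.5864 -0.1638  0.0667] jaw 3.29 turn [-0.05 -0.02 -0.07] shift now [2.39 0.23 0.05] after [2.39 0.24 0.04] q6 -0.41 F [-0.3  0.2 -2. ] w 0.0597
```

```bash
python3 -m jog '[[[0.3,0.2,0,-0.05,0,0],[0.3,0,0,0,0,0],[0.3,0,0,0,0,0],[0,0,0,0,0,0]]]';python3 -c "
from h import *
go(.587,-.159,.019,3.5)"
```

```text
clock: 19.55
tcp_pos: [0.5866, -0.1589, 0.0482]
orientation: [0.707, -0.02, 0.707, 0.023]
wrist_force: [-0.0, 0.3, -3.4]
width: 0.0596
t 19.55 pos [ 0.5866 -0.1589  0.0482] jaw 3.56 turn [ 0.01 -0.   -0.06] shift now [ 1.46 -0.01  0.02] after [ 1.46 -0.01  0.02] q6 -0.41 F [-0.   0.3 -3.4] w 0.0596
```

Already below the wall tops with no contact, so I continue down.

```bash
python3 -m jog '[[[0.4,0,0,0,0,0],[0.4,0,0,0,0,0],[0.3,0,0,0,0,0],[0.2,0,0,0,0,0],[0.1,0,0,0,0,0],[0,0,0,0,0,0]]]';python3 -c "
from h import *
go(.587,-.159,.019,3.5)"
```

```text
clock: 20.3
tcp_pos: [0.5868, -0.1589, 0.0192]
orientation: [0.707, -0.021, 0.707, 0.023]
wrist_force: [0.8, 0.0, -2.4]
width: 0.0603
t 20.3 pos [ 0.5868 -0.1589  0.0192] jaw 3.56 turn [ 0.01 -0.   -0.06] shift now [ 0.01 -0.    0.01] after [ 0.01 -0.    0.01] q6 -0.41 F [ 0.8  0.  -2.4] w 0.0603
```

```bash
python3 -m jog '[[[0.05,0,0,0,0,0],[0,0,0,0,0,0],[0,0,0,0,0,0],[-0.5,0,0,0,0,0],[-0.9,0,0,0,0,0],[-0.9,0,0,0,0,0],[-0.4,0,0.4,0,0,0],[0,0,0.9,0,0,0],[0,0,0.9,0,0,0],[0,0,0.9,0,0,0],[0,0,0.3,0,0,0]]]' -0.5
python3 -m jog '[[[0,0,0,0,0,0],[0,0,0,0,0,0],[0,0,0,0,0,0],[0,0,0,0,0,0],[0,0,0,0,0,0]]]' 1 25;python3 -c "
from h import *
from rig import camera
go(.587+.064,-.159+.004,.020,3.5)
p,d=camera('scene');cv2.imwrite('pics/s5.png',cv2.resize(p[115:225,210:340,::-1],(780,660))[:600])"
```

```text
clock: 21.68
tcp_pos: [0.6599, -0.1553, 0.081]
orientation: [0.709, -0.021, 0.705, 0.022]
wrist_force: [-0.5, 0.2, -0.4]
width: 0.0699
clock: 22.3
tcp_pos: [0.6587, -0.1554, 0.0812]
orientation: [0.709, -0.021, 0.705, 0.022]
wrist_force: [0.1, -0.0, 0.1]
width: 0.0245
t 22.3 pos [ 0.6587 -0.1554  0.0812] jaw 3.53 turn [ 0.01  0.08 -0.03] shift now [ 3.06  0.04 -0.4 ] after [ 3.06  0.04 -0.39] q6 -0.37 F [ 0.1 -0.   0.1] w 0.0245
```

View pics/s5.png

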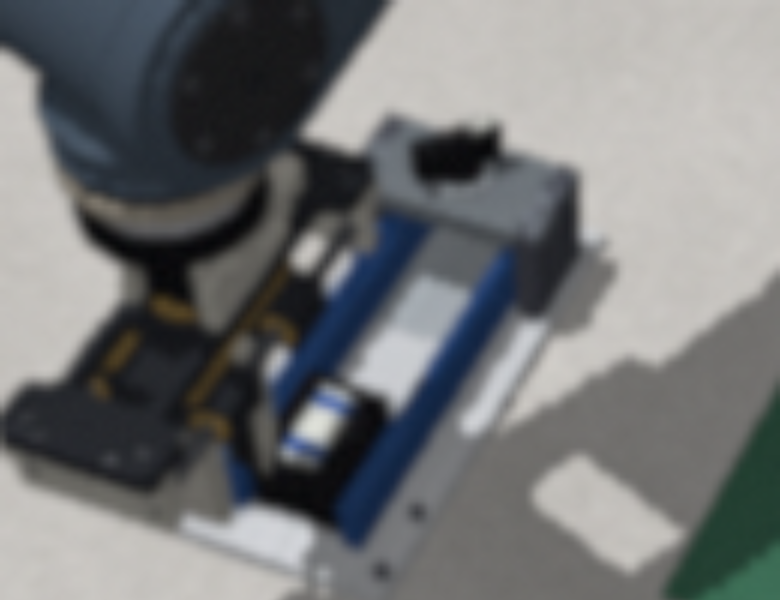

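```bash
python3 -m jog '[[[0.6,0,0,0,0.08,0],[0.9,0,0,0,0,0],[0.9,0,0,0,0,0],[0.5,0,0,0,0,0],[0.1,0,0,0,0,0],[0,0,0,0,0,0]]]';python3 -m jog '[[[0,0,-0.4,0,0,0],[0,0,-0.6,0,0,0],[0,0,-0.6,0,0,0],[0,0,-0.6,0,0,0],[0,0,-0.6,0,0,0],[0,0,-0.6,0,0,0],[0,0,0,0,0,0]]]';python3 -c "
from h import *
go(.587-.087,-.159-.005,.020,3.5)"
```

```text
clock: 23.1
tcp_pos: [0.6579, -0.155, 0.0152]
orientation: [0.706, -0.021, 0.708, 0.023]
wrist_force: [0.0, -0.1, 0.7]
width: 0.0008
clock: 23.98
tcp_pos: [0.5854, -0.1598, 0.0171]
orientation: [0.707, -0.021, 0.707, 0.022]
wrist_force: [0.5, 0.2, -0.3]
width: 0.0005
t 23.98 pos [ 0.5854 -0.1598  0.0171] jaw 3.5 turn [ 0.   -0.01 -0.03] shift now [-0.14  0.05 -4.28] after [-0.14  0.05 -4.28] q6 -0.41 F [ 0.5  0.2 -0.3] w 0.0005
```

```bash
python3 -m jog '[[[-0.1,0,-0.5,0,0,0],[-0.1,0,-0.6,0,0,0],[0,0,-0.6,0,0,0],[0,0,-0.6,0,0,0],[0,0,-0.6,0,0,0],[0,0,-0.4,0,0,0],[0,0,-0.2,0,0,0],[0,0,-0.1,0,0,0],[0,0,0,0,0,0]]]';python3 -c "
from h import *
go(.587-.087,-.159-.005,.020,3.5)"
```

```text
clock: 25.1
tcp_pos: [0.5091, -0.1646, 0.0216]
orientation: [0.707, -0.021, 0.707, 0.022]
wrist_force: [-0.9, -1.0, 0.6]
width: 0.0005
t 25.1 pos [ 0.5091 -0.1646  0.0216] jaw 3.51 turn [ 0.    0.01 -0.02] shift now [ 0.08  0.06 -0.45] after [ 0.08  0.06 -0.45] q6 -0.46 F [-0.9 -1.   0.6] w 0.0005
```

```bash
for i in 1 2; do python3 -m jog '[[[0,0,-0.15,0,0,0],[0,0,-0.15,0,0,0]]]' | grep -E 'tcp_pos|force'; done; python3 -m jog '[[[0,0,-0.1,0,0,0],[0,0,-0.1,0,0,0]]]' | grep -E 'tcp_pos|force'; python3 -m jog '[[[0,0,-0.1,0,0,0],[0,0,-0.1,0,0,0]]]' | grep -E 'tcp_pos|force'
```

```text
tcp_pos: [0.5034, -0.165, 0.0216]
wrist_force: [0.5, 0.9, -0.1]
tcp_pos: [0.497, -0.1654, 0.0216]
wrist_force: [0.4, 0.0, -1.3]
tcp_pos: [0.497, -0.1662, 0.0229]
wrist_force: [12.6, 4.2, -1.8]
tcp_pos: [0.4973, -0.1667, 0.0244]
wrist_force: [11.3, 4.3, -0.9]
```

The module stopped at the expected home position with about 12 N against the stop. I back off, rise and go over the knob.

```bash
python3 -m jog '[[[0,0,0.3,0,0,0],[-0.6,0,0.1,-0.5,0,0],[-1,0,0,-1,0,0],[-1,0,0,-1,0,0],[-1,0,0,-1,0,0],[-1,0,0,-1,0,0],[-1,0,0,-1,0,0],[-1,0,0,-1,0,0],[-0.5,0,0,-1,0,0],[0,0,0,-1,0,0],[0,0,0,-1,0,0],[0,0,0,-1,0,0]]]' -0.45;python3 -c "
from h import *
go(.4374,-.1686,.19,57)"
```

```text
clock: 27.6
tcp_pos: [0.499, -0.1656, 0.1778]
orientation: [0.652, -0.289, 0.642, 0.283]
wrist_force: [-0.8, -0.5, -0.4]
width: 0.0673
t 27.6 pos [ 0.499  -0.1656  0.1778] jaw 47.69 turn [-2.33  0.11  0.21] shift now [-0.66  2.17 -2.18] after [-0.61  2.5  -1.8 ] q6 -1.25 F [-0.8 -0.5 -0.4] w 0.0673
```

```bash
python3 -m jog '[[[-0.1,0.5,-0.4,-0.8,0.1,0.1],[-0.1,0.9,-0.7,-0.8,0,0.1],[0,0.8,-0.6,-0.7,0,0],[0,0.1,-0.1,0,0,0],[0,0,0,0,0,0]]]' ;python3 -c "
from h import *
from rig import camera
go(.4374,-.1686,.19,57)
p,d=camera('wrist');cv2.imwrite('pics/w6.png',p[:,:,::-1]);np.save('pics/w6.npy',d)
import pickle;pickle.dump(cam('wrist'),open('pics/w6.pk','wb'))
c=cam('wrist');uv,P=cloud('wrist',d,c)
k=(P[:,2]>.09)&(P[:,2]<.103)&(np.hypot(P[:,0]-.4374,P[:,1]+.1686)<.035)
print(k.sum(),uv[k].min(0),uv[k].max(0),cv2.minAreaRect(P[k,:2].astype(np.float32)),P[k].mean(0))
"
```

```text
clock: 28.22
tcp_pos: [0.438, -0.1654, 0.1842]
orientation: [0.62, -0.34, 0.62, 0.34]
wrist_force: [0.1, 0.6, 0.4]
width: 0.0672
t 28.23 pos [ 0.438  -0.1654  0.1842] jaw 57.51 turn [ 0.13 -0.01 -0.01] shift now [-0.29 -0.06 -0.15] after [-0.29 -0.06 -0.15] q6 -1.46 F [0.1 0.6 0.4] w 0.0672
760 [305 174] [322 225] ((0.4373244643211365, -0.1689511388540268), (0.012928757816553116, 0.04587315395474434), 53.557518005371094) [ 0.4362828  -0.16820985  0.09496084]
```

View pics/w6.png

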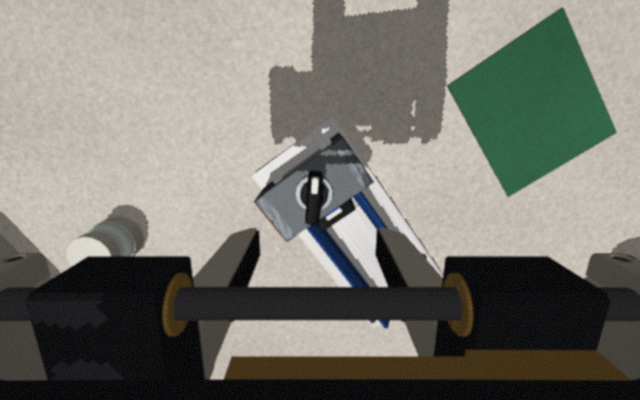

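Run:
```python
from h import *;import pickle
c=pickle.load(open('pics/w6.pk','rb'));d=np.load('pics/w6.npy');p=cv2.imread('pics/w6.png').astype(int)
uv,P=cloud('wrist',d,c);a=np.radians(3.5);s=P[:,0]*np.cos(a)+P[:,1]*np.sin(a);l=-P[:,0]*np.sin(a)+P[:,1]*np.cos(a)
m=(P[:,2]>.04)&(P[:,2]<.049)&(abs(l+.195)<.018)&(s>.44)&(s<.53)
print(m.sum(),np.percentile(s[m],[1,50,99]),np.percentile(l[m],[1,99]),np.median(P[m,2]))
b=(P[:,2]>.065)&(P[:,2]<.071)&(abs(l+.195)<.055)&(s>.38)&(s<.47);print('bridge',np.percentile(s[b],[.5,99.5]),np.percentile(l[b],[.5,99.5]))
go(.4374,-.1688,.073,54)
```

```text
418 [0.45808945 0.46488692 0.47213472] [-0.21237478 -0.17739274] 0.04327558680030402
bridge [0.39949546 0.45091726] [-0.24734024 -0.14390411]
t 28.27 pos [ 0.4381 -0.1653  0.1841] jaw 57.52 turn [ 0.88 -0.01 -0.01] shift now [ 5.55 -0.07 -0.16] after [ 5.55 -0.07 -0.16] q6 -1.46 F [ 0.  -0.5  0.4] w 0.0671
```

```bash
python3 -m jog '[[[0.6,-0.1,-0.1,0.4,0,0],[0.9,-0.1,-0.1,0.4,0,0],[0.9,0,0,0,0,0],[0.8,0,0,0,0,0],[0.5,0,0,0,0,0],[0,0,0,0,0,0]]]' -0.4;python3 -c "
from h import *
go(.4374,-.1688,.073,53.8)"
```

```text
clock: 29.02
tcp_pos: [0.4406, -0.1713, 0.1042]
orientation: [0.63, -0.319, 0.631, 0.321]
wrist_force: [0.2, 0.1, 0.8]
width: 0.065
t 29.02 pos [ 0.4406 -0.1713  0.1042] jaw 53.85 turn [ 0.01 -0.01 -0.04] shift now [1.56 0.2  0.01] after [1.56 0.2  0.01] q6 -1.41 F [0.2 0.1 0.8] w 0.065
```

Tail sticks out 21 mm from the bridge (20 expected), so the module is home. The knob measures 46 x 13 mm at (0.4373, -0.1690), as specified.

```bash
python3 -m jog '[[[0.5,0.1,0,0,0,0],[0.5,0.1,0,0,0,0],[0.3,0,0,0,0,0],[0.1,0,0,0,0,0],[0,0,0,0,0,0]]]';python3 -c "
from h import *
go(.4374,-.1688,.073,53.8)"
```

```text
clock: 29.65
tcp_pos: [0.4376, -0.1689, 0.075]
orientation: [0.63, -0.32, 0.631, 0.32]
wrist_force: [-0.3, 0.8, 0.6]
width: 0.0654
t 29.65 pos [ 0.4376 -0.1689  0.075 ] jaw 53.84 turn [ 0.01 -0.01 -0.02] shift now [ 0.1   0.01 -0.  ] after [ 0.1   0.01 -0.  ] q6 -1.41 F [-0.3  0.8  0.6] w 0.0654
```

```bash
python3 -m jog '[[[0,0,0,0,0,0],[0,0,0,0,0,0],[0,0,0,0,0,0],[0,0,0,0,0,0],[0,0,0,0,0,0]]]' 1 45; python3 -m jog '[[[0,0,0,0.6,0,0],[0.03,0,0,1,0,0],[0.03,0,0,1,0,0],[0.03,0,0,1,0,0]]]';python3 -c "
from h import *
go(.4374,-.1688,.074,53.8)
from rig import r; print(r.state()['ft_torque'])"
```

```text
clock: 30.28
tcp_pos: [0.4378, -0.1694, 0.0756]
orientation: [0.63, -0.32, 0.631, 0.32]
wrist_force: [-2.6, -2.8, 0.3]
width: 0.0231
clock: 30.78
tcp_pos: [0.4376, -0.1698, 0.0754]
orientation: [0.666, -0.237, 0.667, 0.236]
wrist_force: [-4.2, 0.0, 10.9]
width: 0.0228
t 30.77 pos [ 0.4376 -0.1698  0.0754] jaw 39.1 turn [-3.67 -0.03 -0.  ] shift now [0.07 0.05 0.03] after [0.07 0.04 0.04] q6 -1.15 F [-4.2  0.  10.9] w 0.0228
[0.10301213 0.88857719 0.16067273]
```

Finger width reads 22.8 mm where the bar should give 13 mm, so I check before turning on.

```bash
python3 -c "
from h import *
from rig import camera
p,d=camera('wrist');c=cam('wrist');uv,P=cloud('wrist',d,c)
cv2.imwrite('pics/w7.png',cv2.resize(p[150:320,180:460,::-1],(800,486),interpolation=cv2.INTER_CUBIC))
k=(P[:,2]>.092)&(P[:,2]<.1)&(np.hypot(P[:,0]-.4374,P[:,1]+.1686)<.028)
print(k.sum(),cv2.minAreaRect(P[k,:2].astype(np.float32)),P[k].mean(0))
"
```

```text
2260 ((0.43627452850341797, -0.16453954577445984), (0.04156097024679184, 0.04035438969731331), 77.41548156738281) [ 0.43455863 -0.16595734  0.09527391]
```

View pics/w7.png

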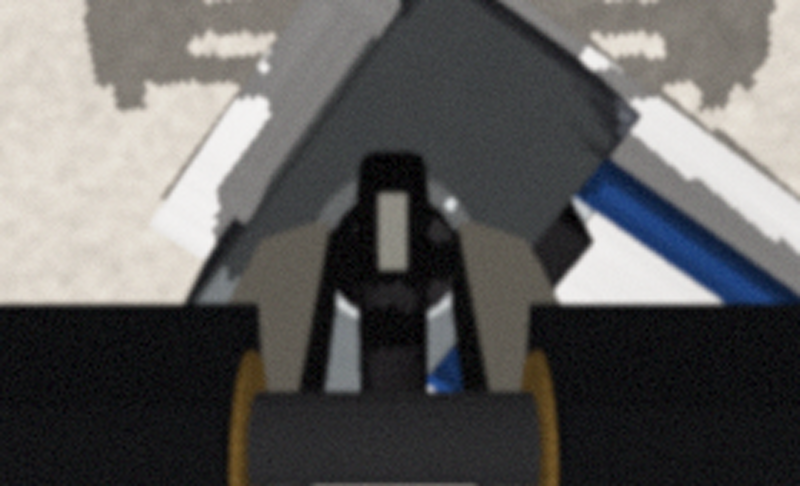

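The fingers hold a round hub under the bar. The bar stays parallel with the fingers (vertical in the crop at (393,220)), so the knob turned along with the gripper. I continue turning.

```bash
python3 -m jog '[[[0.02,0,0,1,0,0],[0.02,0,0,1,0,0],[0.02,0,0,1,0,0],[0.02,0,0,1,0,0],[0.02,0,0,1,0,0],[0.02,0,0,1,0,0],[0.02,0,0,1,0,0],[0.02,0,0,1,0,0]]]';cat > chk.py <<'E'
from h import *
from rig import camera,r
go(.4374,-.1688,.0745,53.8)
print('torque',np.round(r.state()['ft_torque'],2))
p,d=camera('wrist'); g=p[150:320,290:350].astype(int); 
# bar top: bright streak / black bar direction in image
c=cam('wrist');uv,P=cloud('wrist',d,c)
K=p.astype(int).sum(2)[uv[:,1],uv[:,0]]
k=(P[:,2]>.094)&(P[:,2]<.0985)&(np.hypot(P[:,0]-.4374,P[:,1]+.1690)<.0235)&(uv[:,1]<225)&(abs(uv[:,0]-318)<20)
q=P[k,:2]; rc=cv2.minAreaRect(q.astype(np.float32)); w,V=np.linalg.eigh(np.cov(q.T)); ax=np.degrees(np.arctan2(V[1,1],V[0,1]))%180
print('bar',k.sum(),rc,'axis',ax,'knob rad',np.radians((183.5-ax)%180))
for n in('scene','side','wrist'):
    p,d=camera(n); h=cv2.cvtColor(p,cv2.COLOR_RGB2HSV); o=((h[...,0]>5)&(h[...,0]<18)&(h[...,1]>150)&(h[...,2]>90))
    t=proj(n,[[.4374+.0036-.0,-.1690-.0575,.064]])[0]  # approx outer tab
    yy,xx=np.mgrid[:400,:640]; print(n,'tab px',t.round(),'orange near',(o&(np.hypot(xx-t[0],yy-t[1])<25)).sum())
E
python3 chk.py
```

```text
clock: 31.82
tcp_pos: [0.4367, -0.1702, 0.0755]
orientation: [0.705, -0.038, 0.707, 0.036]
wrist_force: [-3.4, 0.4, 7.0]
width: 0.0231
t 31.82 pos [ 0.4367 -0.1702  0.0755] jaw 6.01 turn [-1.195e+01 -6.000e-02  1.000e-02] shift now [0.05 0.07 0.04] after [0.05 0.01 0.08] q6 -0.57 F [-3.4  0.4  7. ] w 0.0231
torque [0.02 0.66 0.13]
bar 211 ((0.43462833762168884, -0.14936663210391998), (0.011601350270211697, 0.005339091178029776), 5.567483425140381) axis 7.5264139180823975 knob rad 3.07131847367113
scene tab px [268. 140.] orange near 0
side tab px [356. 159.] orange near 0
wrist tab px [314. 314.] orange near 0
```

```bash
sed -i "s/axis',ax,'knob rad',.*$/by jaw')/" chk.py; sed -i "s/rc,'by jaw')/rc)/" chk.py; python3 -m jog '[[[0.03,0,0,1,0,0],[0.03,0,0,1,0,0],[0.03,0,0,1,0,0],[0.03,0,0,1,0,0],[0.03,0,0,1,0,0],[0.03,0,0,1,0,0],[0.03,0,0,1,0,0],[0.03,0,0,1,0,0],[0.03,0,0,1,0,0],[0.03,0,0,1,0,0],[0.03,0,0,1,0,0]]]';python3 chk.py
```

```text
clock: 33.4
tcp_pos: [0.4356, -0.1698, 0.0754]
orientation: [0.665, 0.235, 0.668, -0.238]
wrist_force: [-2.8, 1.6, 11.1]
width: 0.0232
t 33.4 pos [ 0.4356 -0.1698  0.0754] jaw -39.08 turn [21.78  0.03  0.1 ] shift now [0.04 0.1  0.04] after [ 0.04  0.04 -0.1 ] q6 0.22 F [-2.8  1.6 11.1] w 0.0232
torque [0.27 0.82 0.16]
bar 196 ((0.4497411847114563, -0.15334691107273102), (0.005702110938727856, 0.012067086063325405), 51.31367492675781)
scene tab px [268. 140.] orange near 0
side tab px [356. 159.] orange near 0
wrist tab px [378. 293.] orange near 4
```

```bash
sed -i "s/,'orange near'/,'vis',round(float(d[int(t[1]),int(t[0])] if 0<=t[1]<400 else 0),3), 'exp', round(float(np.dot(cam(n)[2]-np.array([.441,-.2265,.064]),cam(n)[3][:,2])),3),'orange near'/" chk.py
python3 -m jog '[[[0.03,0,0,1,0,0],[0.03,0,0,1,0,0],[0.03,0,0,1,0,0],[0.03,0,0,1,0,0],[0.03,0,0,0,0,0]]]';python3 chk.py
```

```text
clock: 34.22
tcp_pos: [0.4353, -0.1695, 0.0754]
orientation: [0.624, 0.327, 0.628, -0.331]
wrist_force: [-3.8, 0.9, 10.4]
width: 0.0229
t 34.23 pos [ 0.4353 -0.1695  0.0754] jaw -55.41 turn [17.7   0.04  0.1 ] shift now [0.04 0.11 0.03] after [ 0.04  0.06 -0.09] q6 0.5 F [-3.8  0.9 10.4] w 0.0229
torque [0.18 0.73 0.09]
bar 200 ((0.45375487208366394, -0.15774202346801758), (0.0057757096365094185, 0.011605869978666306), 33.5240364074707)
scene tab px [268. 140.] vis 1.302 exp 1.303 orange near 16
side tab px [356. 159.] vis 1.737 exp 1.807 orange near 0
wrist tab px [395. 276.] vis 0.074 exp 0.197 orange near 0
```

```bash
cat > tab.py <<'E'
from h import *
from rig import camera
p,d=camera('scene'); h=cv2.cvtColor(p,cv2.COLOR_RGB2HSV); o=((h[...,0]>4)&(h[...,0]<20)&(h[...,1]>130)&(h[...,2]>70)); o[:,:240]=0;o[:,295:]=0;o[:120]=0;o[165:]=0
v,u=np.nonzero(o); X=onz('scene',np.c_[u,v],.066); a=np.radians(3.5); l=-X[:,0]*np.sin(a)+X[:,1]*np.cos(a); s=X[:,0]*np.cos(a)+X[:,1]*np.sin(a)
print(len(u),'s',s.min(),s.max(),'l',l.min(),l.max(),'bridge face l -.247')
cv2.imwrite('pics/tab.png',cv2.resize(p[110:200,225:325,::-1],(660,594),interpolation=cv2.INTER_CUBIC))
E
python3 tab.py
```

```text
22 s 0.4116921659664842 0.43882985615156184 l -0.2583852566518346 -0.24829222366891354 bridge face l -.247
```

The tab is out: orange reaches about 11–12 mm beyond the bridge face and is about 30 mm wide. I stop here and release.

```bash
python3 -m jog '[[[0,0,0,0,0,0],[0,0,0,0,0,0],[0,0,0,0,0,0],[-0.4,0,0,0,0,0],[-0.8,0,0,0,0,0],[-1,0,0,0,0,0],[-1,0,0,0,0,0],[-1,0,0,0,0,0],[-1,0,0,0,0,0],[0,0,0,0,0,0],[0,0,0,0,0,0]]]' -0.4
python3 - <<'E'
from h import *
from rig import camera
exec(open('tab.py').read())
p,d=camera('wrist');c=cam('wrist');uv,P=cloud('wrist',d,c);go(.4374,-.169,.2,-55)
k=(P[:,2]>.09)&(P[:,2]<.1)&(np.hypot(P[:,0]-.4374,P[:,1]+.169)<.03);print('knob',cv2.minAreaRect(P[k,:2].astype(np.float32)))
s=P[:,0]*np.cos(a)+P[:,1]*np.sin(a);l=-P[:,0]*np.sin(a)+P[:,1]*np.cos(a)
m=(P[:,2]>.036)&(P[:,2]<.049)&(abs(l+.195)<.018)&(s>.44)&(s<.53);print('tail',m.sum(),np.percentile(s[m],[1,50,99]) if m.sum() else '')
E
```

```text
clock: 35.85
tcp_pos: [0.4358, -0.169, 0.1847]
orientation: [0.625, 0.327, 0.627, -0.33]
wrist_force: [0.6, 0.4, -0.1]
width: 0.0647
21 s 0.4116921659664842 0.43882985615156184 l -0.2583852566518346 -0.2498816895149709 bridge face l -.247
t 35.95 pos [ 0.4358 -0.169   0.1846] jaw -55.37 turn [-0.09 -0.02  0.09] shift now [-0.77  0.06  0.04] after [-0.77  0.06  0.05] q6 0.5 F [-0.3  0.9 -0.1] w 0.065
knob ((0.43738633394241333, -0.16879451274871826), (0.045305583626031876, 0.012940785847604275), 35.0290412902832)
tail 830 [0.4487241  0.46023703 0.47117684]
```

View pics/tab.png

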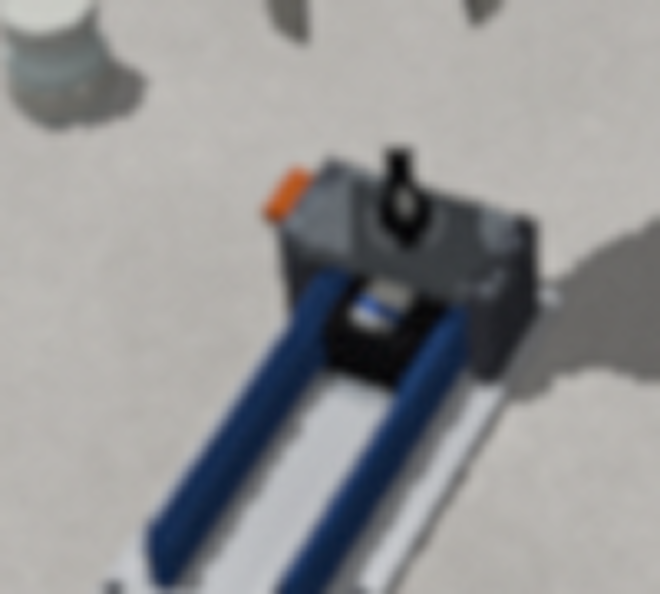

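The tab is out at (290,195), the module sits under the bridge, and the gripper is clear. I hand in.

```bash
python3 -c "
from rig import job
print(job.hand_in())"
```

```text
the job is handed in; nothing more can be done
None
```

The module is in the jig against the stop and clamped, the orange tab is out, and I handed the job in at about 36 s of the 72 s allowed.

**What I did:** I took the module from the cradle and set it down on the mat to regrip it by its ends. I then laid it in the channel and pushed it under the bridge until it met the stop, at about 12 N. I turned the knob clockwise from about 0.7 to 2.6 rad, where the tab popped, then let go and moved clear.

**Last checks:**
- **Module:** its tail sticks out about 20–21 mm from under the bridge (20 expected).
- **Tab:** it stands about 11–12 mm out of the bridge side and is about 30 mm wide.
- **Knob:** it stayed at about 2.6 rad after release, about 1 rad short of the overtightening mark.
- **Robot:** the gripper was clear of everything, with wrist force near zero.

**One disagreement:** the fingers closed to 23 mm on the knob, not 13 mm. They appeared to be holding a round hub under the bar rather than the bar itself. The pictures showed the knob turned with the gripper without slipping.

I saw no bystander touched, but I did not measure their positions again before handing in.

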